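# Square the plate into the corner stop

## Task

Ready the thick aluminium plate for marking out: push it along the bench top into the inside corner of the L-shaped steel stop, so that its far long edge lies flush along the long bar and its right-hand end is up against the short bar. Only push it with the fingers, never pick it up or tip it; leave the loose tin, coupling, trimmer and wedge where they are.

Things in the scene. Friction and masses are not known exactly. Their poses are not given: they have to be found in the camera images.
- alu_plate: plain flat aluminium plate, 88 (x) x 255 (y) x 11 mm (z), 0.37 to 0.62 kg, flat on the bench, free to slide (a push of under 10 N; pushed near one end it mostly turns); too wide to pinch across. Origin: centre of its underside. At the start its centre is 30 to 80 mm short of home both ways, up to 0.22 rad out of square, +x long edge towards the long bar, -y end towards the short bar.
- stop: L-shaped stop: two steel bars 22 mm high, 20 wide, bolted down, screw heads 5 mm higher. Origin: inside corner at bench level. Long bar along y from -5 to 255 mm, inner face in the plane x = 0, facing -x (the robot). Short bar along x from -8 to -74 mm, inner face in the plane y = 0, facing +y. Plate fully home: its origin at x = -44, y = 127.5 mm in this frame, axes parallel.
- rivet_tin: low round tin with a green lid, 65 mm across, 27 mm high, loose, at the left near the bench's front edge; origin at the centre of its underside. Not to be disturbed.
- coupling: small nickel tube coupling, 19 x 42 x 17 mm (long in y), loose, lying near the bench's front edge; origin at the centre of its underside. Not to be disturbed.
- trim_tool: battery trimmer, navy and grey, 32 x 143 x 30 mm (long in y), loose, lying behind the long bar; origin at the centre of its underside. Not to be disturbed.
- wedge_1: brown hardwood wedge, 30 x 85 x 24 mm (long in y), loose, lying to the right of the stop; origin at the centre of its underside. Not to be disturbed.

How it is judged:
At the end, for the whole second after the job is handed in: The plate lies flat and at rest in the corner: its centre within 4 mm of the fully home place both across the long bar and along it, and parallel to the long bar within 0.02 rad; tin, coupling, trimmer and wedge within 15 mm of where they were (x of alu_plate in the frame of stop between -0.048 and -0.04 m and y of alu_plate in the frame of stop between 0.1235 and 0.1315 m and angle between the y axis of alu_plate and the y axis of stop, either way round below 0.02 rad and height (world z) of alu_plate below 0.004 m and angle between alu_plate's own z axis and vertical below 0.05 rad and linear speed of alu_plate below 0.01 m/s and distance of each of rivet_tin, coupling, trim_tool, wedge_1 from where it was at the start of the episode below 0.015 m); the robot touches nothing.
It fails at once if the plate is lifted or tipped (height (world z) of alu_plate above 0.015 m or angle between alu_plate's own z axis and vertical above 0.12 rad).
It fails at once if the loose tin is pushed or lifted away (distance of rivet_tin from where it was at the start of the episode above 0.02 m).
It fails at once if the loose coupling is pushed or lifted away (distance of coupling from where it was at the start of the episode above 0.02 m).
It fails at once if the loose trimmer is pushed or lifted away (distance of trim_tool from where it was at the start of the episode above 0.02 m).
It fails at once if the loose wedge is pushed or lifted away (distance of wedge_1 from where it was at the start of the episode above 0.02 m).
It also fails if it takes over 64 s, if anything falls off the work surface, if the arm or the gripper's body presses on something with over 40 N, if the wrist force passes 120 N, or if a joint passes its speed limit or range.

## Robot

A 6-joint arm with a two-finger parallel gripper is mounted at the origin on a cart in front of the work surface, level with it; the furniture and walls round the work are solid. World frame = base frame: x ahead of the robot, y to its left, z up, the work surface at z = 0. Lengths are in m, angles in rad, forces in N, time in s.
With the tool pointing down it reaches from about 0.35 to 0.975 m from the base axis. Payload 17.4 kg.
Tool frame: the origin (TCP) lies on the centre line of the jaws, within the pads' length; the fingertips stand 14 mm ahead of it and the grasp point (between the pads) lies 5 mm behind it (ctrl.tip_extent is the distance from the TCP to the fingertips, in m); z points along the fingers, y is the line along which they close (so a half turn about z gives the same grasp; the last joint's range is limited). The gripper opens to 85 mm and grips with 20 to 120 N. Pads are 22 mm wide; open, the fingers measure 114 mm over their backs; the gripper's body (76 mm by 85 mm) begins 54 mm behind the grasp point. The pads swing forward as they close: fully open they stand 13 mm farther back than shut.
Start: joints at [-1.234, 0.116, 1.442, -0, 1.584, -0.038], TCP at [0.247, -0.628, 0.245] pointing down, gripper open.
Joint ranges: [-2.83, 2.83], [-0.83, 2.19], [0.07, 2.5], [-1.14, 4.28], [0.01, 3], [-2.97, 2.97]. Speed limits (rad/s): [1.89, 1.89, 2.22, 3.14, 3.14, 3.14].

## Interface

Orientations are given as a unit quaternion [x, y, z, w].
In Python, from bench import ctrl, snapshot, nets gives the robot as it stands. The module is installed in compiled form; this text tells all that it offers.
- The arm moves only by the tool drive_tool, never from a script. Its argument "targets" is one flat list of numbers, 7 for each row, row after row: the closure, from 0 (fully open) to 1 (shut), then the shift along the world's x, y, z in m, then the turn, a rotation vector about the world's x, y, z in units of 8 degrees (1.0 is 8 degrees). In form: [jaw, x, y, z, rx, ry, rz, jaw, x, y, z, rx, ry, rz, ...]. A call has 1 to 10 rows; each row shifts and turns the commanded pose from where the row before left it; what a row does not reach is not made up. A row lasts 1/10 s, in which the tool goes at most 50 mm and 8.59 degrees, less where a joint would pass 70% of its speed; a pose out of reach is approached as far as the arm can. A call is refused whole if a number of a shift passes 0.05 or a number of a turn 1, either way. A call with a gripper value outside its range is refused whole. The fingers move at their own pace and stop on an object; "force" is the grip in N (left out, the last holds). Time passes only in rows, so rows that do not move let the fingers close. It gives the time, the measured TCP pose, the force, the opening and the grip force at its end, in the units of the state.
- ctrl.observe(): the state, without advancing time (a new reading comes with each control period).
- snapshot(name): name is "scene" or "top" or "wrist"; returns a dict with "frame" (480x640x3 uint8, red, green, blue), "depth" (480x640 float32, m along the optical axis (not along the pixel's ray), 0 where there is no reading), "intrinsics" (3x3 intrinsics, pixels), "rvec" (rotation vector, rad) and "tvec" (3), from world to camera coordinates, as OpenCV has them. Camera axes: x right, y down, z forward; pixel columns grow to the right and rows downward; lengths in m; the calibration is good to about 2 mm. A picture is of the moment at which its call begins.
- ctrl.job_done(): hands the job in; it is judged then, once.
Trained networks look in a picture, given as the dict that the camera call returned (one of the last four; its "shot" number tells which), for a name from the list of things; names that differ only in an ending like _2 or _b are one class to them, and where a whole thing is asked for, a point or a joint stands for the part that bears it (a point fixed in the world has none). Each returns a list of dicts, best first, with "score" (0 to 1); they miss things now and then, are a little off and sometimes report something else, mostly with a low value. They report only what shows in the picture. A call takes as long as a camera call.
- nets.search_frame(picture, query): "location" ([column, row] in pixels, amid what is visible of it).
- nets.landmark_of(picture, query): "location" ([column, row] in pixels: a listed point, or the origin of a listed thing).
The state is a dict: "t": time; "joints": joint angles; "joint_vel": joint speeds; "joint_torque": joint torques, N m; "ee_pos": TCP position; "eef_rot": TCP orientation; "wrist_force": force on the tool from outside, world axes, zero at the start; "wrist_torque": the same for the moment, N m; "gripper_width": finger opening in m; "gripper_force": force on a finger pad.
Only numpy, scipy, OpenCV 4.12 (cv2) and the standard library are available. Lean on these libraries where they do the work, as an engineer would, in place of code of your own. Each camera call takes 0.05 s, during which the arm holds its last target. There are 200 camera calls.

## Working session

There is one attempt and no reset: what is moved stays moved. The work goes in short steps, Python scripts to look and compute and a tool call to move; the robot and the scene stay as the last step left them, time stands still between calls to the robot, and variables do not carry over. Pictures are saved under pics/ and viewed, at most 10 in all, crops included, and the job is handed in when it is done.

Besides the shell and the picture viewer there is one more tool, called after "Call:" as name(argument=value, ...) on one line, values as JSON. drive_tool: Moves the arm, as the interface text tells. Its arguments: {"type":"object","properties":{"targets":{"type":"array","items":{"type":"number"}},"force":{"type":"number"}},"required":["targets"]}

```bash
mkdir -p pics; python3 - <<'E'
from bench import ctrl,snapshot,nets
import cv2,numpy as np
print(ctrl.observe(), ctrl.tip_extent)
for n in("top","scene"):
    s=snapshot(n);cv2.imwrite(f"pics/{n}0.png",s["frame"][:,:,::-1])
    R=cv2.Rodrigues(np.array(s["rvec"]))[0];print(n,-R.T@np.array(s["tvec"]).ravel(),R.round(2).tolist(),s["intrinsics"])
    np.savez(f"{n}0.npz",**{k:np.array(v) for k,v in s.items()})
    for q in("alu_plate","stop","rivet_tin","coupling","trim_tool","wedge_1"):
        print(q,[(np.round(d["location"],1).tolist(),round(d["score"],2)) for d in nets.landmark_of(s,q)[:2]])
E
```

```text
{'t': 0.0, 'joints': array([-1.23380283e+00,  1.16475675e-01,  1.44226551e+00,  5.03700577e-06,
        1.58402342e+00, -3.78008728e-02]), 'joint_vel': array([ 0.00141556, -0.00134564,  0.00160517,  0.0014537 , -0.00208309,
       -0.00233325]), 'joint_torque': array([ 5.62465691e-03, -7.31971407e+01, -6.32495284e+01,  2.22780168e-04,
        6.33863572e-03, -1.68661910e-05]), 'ee_pos': array([ 0.247037  , -0.62797455,  0.24456897]), 'eef_rot': array([ 9.82492299e-01,  1.86302281e-01, -8.48436703e-05, -5.79810663e-04]), 'wrist_force': array([-0.94926415,  0.30300643,  0.03051543]), 'wrist_torque': array([-0.01254967,  0.00122137,  0.0431047 ]), 'gripper_force': 0.0, 'gripper_width': 0.08544581481304017} 0.014
top [0.45366554 0.13911837 0.91415136] [[0.02, -1.0, 0.04], [-1.0, -0.02, -0.08], [0.09, -0.04, -1.0]] [[459.0880096    0.         318.52988464]
 [  0.         459.0880096  237.14247671]
 [  0.           0.           1.        ]]
alu_plate [([247.8, 218.6], 0.89)]
stop [([336.5, 190.6], 0.82)]
rivet_tin [([167.4, 331.1], 0.83)]
coupling [([354.4, 319.3], 0.51), ([330.8, 138.3], 0.26)]
trim_tool [([330.4, 134.6], 0.68)]
wedge_1 [([429.1, 165.1], 0.77)]
scene [-0.06313838  0.90464504  0.60511178] [[-0.79, -0.61, 0.01], [-0.31, 0.39, -0.87], [0.53, -0.69, -0.5]] [[544.62817048   0.         320.43551123]
 [  0.         544.62817048 248.03989792]
 [  0.           0.           1.        ]]
alu_plate [([268.2, 287.1], 0.97)]
stop [([305.5, 237.4], 0.59)]
rivet_tin [([312.9, 377.5], 0.87)]
coupling [([409.1, 270.4], 0.42)]
trim_tool [([261.9, 232.3], 0.66)]
wedge_1 [([334.0, 206.3], 0.55)]
```

View pics/top0.png

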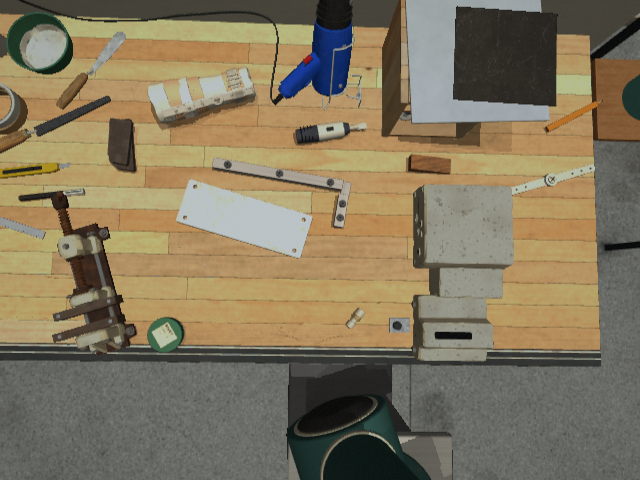

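View pics/scene0.png

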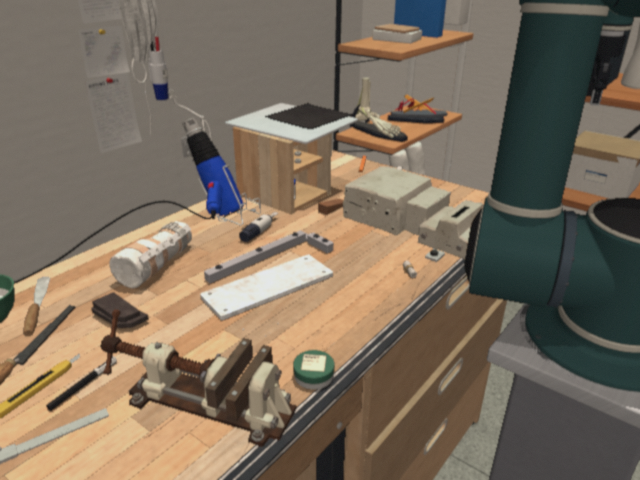

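The top view shows the white plate with corners near (190,180), (312,213), (301,257) and (177,221). The stop's long bar runs from (214,160) to (350,187), and its short bar goes down to (340,227). The vice is at the front left and the grey machine on the right. Next I measure poses.

```bash
cat > h.py <<'E'
import cv2,numpy as np
def world(s):
    R=cv2.Rodrigues(np.array(s["rvec"]))[0];K=s["intrinsics"];d=np.array(s["depth"])
    v,u=np.mgrid[:480,:640];c=np.stack([(u-K[0,2])/K[0,0]*d,(v-K[1,2])/K[1,1]*d,d],-1)
    return (c-np.array(s["tvec"]).ravel())@R
def onplane(s,px,z):
    R=cv2.Rodrigues(np.array(s["rvec"]))[0];C=-R.T@np.array(s["tvec"]).ravel()
    p=np.asarray(px,float).reshape(-1,2)
    r=np.c_[(p-s["intrinsics"][[0,1],[2,2]])/s["intrinsics"][0,0],np.ones(len(p))]@R
    return C+r*((z-C[2])/r[:,2])[:,None]
def plate(s,seed=None):
    f=s["frame"].astype(int);m=((f.min(2)>150)&(f.max(2)-f.min(2)<45)).astype(np.uint8)
    m=cv2.morphologyEx(m,cv2.MORPH_OPEN,np.ones((3,3)))
    m=cv2.morphologyEx(m,cv2.MORPH_CLOSE,np.ones((5,5)))
    n,l,st,ce=cv2.connectedComponentsWithStats(m)
    return m,l,st,ce
def fitplate(s,seed):
    m,l,st,ce=plate(s);k=l[seed[1],seed[0]]
    c=max(cv2.findContours((l==k).astype(np.uint8),cv2.RETR_EXTERNAL,cv2.CHAIN_APPROX_NONE)[0],key=len)[:,0]
    w=onplane(s,c,0.011)[:,:2].astype(np.float32)
    (cx,cy),(a,b),t=cv2.minAreaRect(w*1000)
    bp=cv2.boxPoints(((cx,cy),(a,b),t))/1000
    return (cx,cy),(a,b),t,bp
E
python3 - <<'E'
from h import *
s=dict(np.load("top0.npz",allow_pickle=True))
print(fitplate(s,(247,215)))
W=world(s)
for n,(u,v) in dict(plate=(240,215),bench=(250,280),longbar=(250,167),short=(341,210),tin=(165,334),mach=(465,225),m2=(466,283),m3=(450,345),cab=(450,50),vice=(85,240),vice2=(60,200),vic3=(100,330),trim=(330,132),gun=(330,60),wedge=(430,164),coup=(355,318),tower=(340,10),roll=(200,95)).items(): print(n,W[v,u].round(3))
print("stop",onplane(s,[336.5,190.6],0))
Z=W[...,2];m=((Z>.015)&(Z<.035)).astype(np.uint8);m[:150]=0;m[235:]=0;m[:,:205]=0;m[:,360:]=0
c=W[m>0]
print(len(c), c[:,2].mean())
f=s["frame"][130:270,160:380,::-1];cv2.imwrite("pics/c.png",cv2.resize(f,None,fx=3.6,fy=3.6,interpolation=cv2.INTER_CUBIC))
E
```

```text
((565.6629638671875, 254.91757202148438), (255.01971435546875, 88.5301742553711), 74.3539047241211, array([[0.48864934, 0.14407052],
       [0.5738991 , 0.12019443],
       [0.6426766 , 0.36576462],
       [0.5574268 , 0.38964072]], dtype=float32))
plate [0.571 0.263 0.011]
bench [0.444 0.24  0.003]
longbar [0.666 0.245 0.02 ]
short [0.585 0.064 0.02 ]
tin [0.34  0.394 0.027]
mach [ 0.552 -0.155  0.097]
m2 [ 0.447 -0.162  0.081]
m3 [ 0.335 -0.13   0.085]
cab [ 0.831 -0.098  0.191]
vice [0.513 0.54  0.053]
vice2 [0.582 0.576 0.081]
vic3 [0.353 0.49  0.085]
trim [0.739 0.089 0.028]
gun [0.844 0.096 0.116]
wedge [ 0.682 -0.113  0.018]
coup [0.375 0.034 0.017]
tower [0.901 0.084 0.178]
roll [0.794 0.34  0.058]
stop [[0.62712493 0.07240544 0.        ]]
1747 0.022025316993494463
```

View pics/c.png

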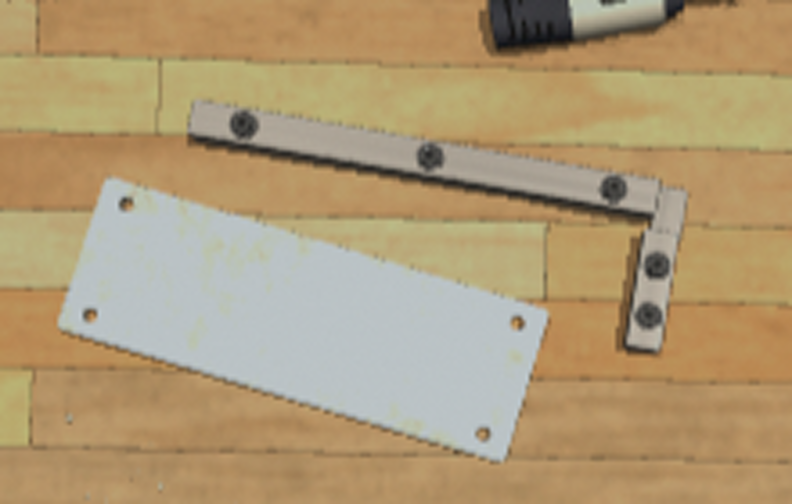

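The crop shows the bar's inner top edge running from crop (190,135) to (652,213), and the short bar's inner edge from about (655,228) to (627,347).

```bash
cat > st.py <<'E'
from h import *
s=dict(np.load("top0.npz",allow_pickle=True))
px=lambda p:(np.array(p)-1.3)/3.6+[160,130]
L=onplane(s,px([(190,134),(652,213),(627,347),(645,236),(195,101),(660,178),(660,351),(686,192)]),.022)[:,:2]
print(L.round(4).tolist())
d=L[0]-L[1];d/=np.hypot(*d);d2=L[5]-L[4];print("angs",np.arctan2(d[0],d[1]),np.arctan2(-d2[0],-d2[1]))
e=L[3]-L[2];print("short",np.arctan2(-e[1],e[0]))
# mask-based fit
Z=world(s);m=((Z[...,2]>.015)&(Z[...,2]<.03));m[:155]=0;m[235:]=0;m[:,:208]=0;m[:,356:]=0
c=Z[m][:,:2]
a=np.arctan2(d[0],d[1]);
for a in(a,):
    ey=np.array([np.sin(a),np.cos(a)]);ex=np.array([ey[1],-ey[0]])
    X=(c@ex);Y=(c@ey);lb=Y>Y.min()+.06
    print("bar x",np.percentile(X[lb],[1,5,50,95,99]),"y",Y.min(),Y.max()); sb=X<X[lb].min()-.005
    print("short y",np.percentile(Y[sb],[1,5,50,95,99]),X.min())
    print("edge pts x",L@ex,"y",L@ey)
    P=np.array(fitplate(s,(247,215))[0])/1e3;print("plate",P@ex,P@ey)
E
python3 st.py
```

```text
[[0.6638, 0.3184], [0.6267, 0.0657], [0.5526, 0.0782], [0.6139, 0.0693], [0.6822, 0.3164], [0.6463, 0.0615], [0.5508, 0.0602], [0.6389, 0.0471]]
angs 0.14564102419244085 0.1398145623516185
short 0.14414989816243737
bar x [0.53123556 0.60985702 0.61865315 0.62847065 0.62948697] y 0.13915750202398824 0.41349795733418543Traceback (most recent call last):
  File "st.py", line 16, in <module>
    print("short y",np.percentile(Y[sb],[1,5,50,95,99]),X.min())
                    ~~~~~~~~~~~~~^^^^^^^^^^^^^^^^^^^^^^
    return _quantile_unchecked(
        a, q, axis, out, overwrite_input, method, keepdims, weights)
    return _ureduce(a,
                    func=_quantile_ureduce_func,
    ...<5 lines>...
                    overwrite_input=overwrite_input,
                    method=method)
    r = func(a, **kwargs)
    result = _quantile(arr,
                       quantiles=q,
    ...<2 lines>...
                       out=out,
                       weights=wgt)
    slices_having_nans = np.isnan(arr[-1, ...])
                                  ~~~^^^^^^^^^
IndexError: index -1 is out of bounds for axis 0 with size 0
```

Stop pose: corner at about (0.627, 0.067), long bar tilted 0.144 rad. The network gave (0.627, 0.072), which agrees. In the stop frame the plate is at (-0.088, 0.177) and 0.129 rad out of square. I'll first push the long edge with the open fingers as a two-point pusher.

Call:
drive_tool(targets=[0, 0.01, 0.037, 0, 0, 0, -0.15, 0, 0.01, 0.037, 0, 0, 0, -0.15, 0, 0.01, 0.037, 0, 0, 0, -0.15, 0, 0.01, 0.037, 0, 0, 0, -0.15, 0, 0.01, 0.037, 0, 0, 0, -0.15, 0, 0.01, 0.037, 0, 0, 0, -0.15, 0, 0.01, 0.037, 0, 0, 0, -0.15, 0, 0.01, 0.037, 0, 0, 0, -0.15, 0, 0.01, 0.037, 0, 0, 0, -0.15, 0, 0.01, 0.037, 0, 0, 0, -0.15])

```text
t: 1.7
ee_pos: [0.3471, -0.2567, 0.2455]
eef_rot: [0.997, 0.082, 0.0, 0.0]
wrist_force: [1.6, -0.0, -0.7]
gripper_width: 0.0853
gripper_force: 0.0
```

Call:
drive_tool(targets=[0, 0.01, 0.037, 0, 0, 0, -0.15, 0, 0.01, 0.037, 0, 0, 0, -0.15, 0, 0.01, 0.037, 0, 0, 0, -0.15, 0, 0.01, 0.037, 0, 0, 0, -0.15, 0, 0.01, 0.037, 0, 0, 0, -0.15, 0, 0.01, 0.037, 0, 0, 0, -0.15, 0, 0.01, 0.037, 0, 0, 0, -0.15, 0, 0.01, 0.037, 0, 0, 0, -0.15, 0, 0.01, 0.037, 0, 0, 0, -0.15, 0, 0.01, 0.037, 0, 0, 0, -0.15])

```text
t: 2.7
ee_pos: [0.4472, 0.1136, 0.2456]
eef_rot: [1.0, -0.022, 0.0, -0.0]
wrist_force: [0.4, -0.2, -0.4]
gripper_width: 0.0857
gripper_force: 0.0
```

Call:
drive_tool(targets=[0, 0.006, 0.031, 0, 0, 0, -0.14, 0, 0.006, 0.031, 0, 0, 0, -0.14, 0, 0.006, 0.031, 0, 0, 0, -0.14, 0, 0.006, 0.031, -0.03, 0, 0, -0.14, 0, 0.006, 0.031, -0.03, 0, 0, -0.15, 0, 0, 0, -0.04, 0, 0, 0, 0, 0, 0, -0.04, 0, 0, 0, 0, 0, 0, -0.035, 0, 0, 0, 0, 0, 0, -0.02, 0, 0, 0, 0, 0, 0, -0.01, 0, 0, 0])

```text
t: 3.7
ee_pos: [0.4763, 0.2665, 0.0383]
eef_rot: [0.997, -0.071, -0.001, 0.001]
wrist_force: [0.3, -0.5, 0.9]
gripper_width: 0.0855
gripper_force: 0.0
```

```bash
python3 - <<'E'
from bench import ctrl,snapshot
import cv2
from h import *
print(ctrl.observe()["ee_pos"],ctrl.observe()["joints"].round(2),ctrl.tip_extent)
s=snapshot("scene");cv2.imwrite("pics/s1.png",cv2.resize(s["frame"][200:380,160:400,::-1],None,fx=3,fy=3))
E
```

```text
[0.47630231 0.2664791  0.03827492] [ 0.46 -0.03  1.94 -0.    1.23  2.18] 0.014
```

View pics/s1.png

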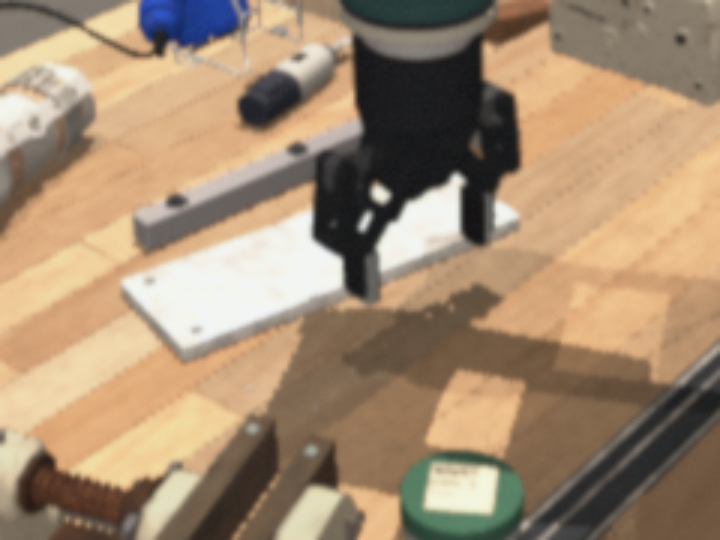

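The fingers stand clear in front of the plate's near edge; the left fingertip is at crop (365,298), full picture (282,299). I'll work out its height.

```bash
python3 - <<'E'
from h import *
s=dict(np.load("scene0.npz",allow_pickle=True))
for z in (0,.01,.02,.03,.04):print(z,onplane(s,[(282.5,299),(318,281)],z).round(3)[:,:2].tolist())
E
```

```text
0 [[0.516, 0.271], [0.502, 0.179]]
0.01 [[0.507, 0.282], [0.492, 0.191]]
0.02 [[0.497, 0.292], [0.483, 0.203]]
0.03 [[0.487, 0.303], [0.474, 0.215]]
0.04 [[0.478, 0.313], [0.464, 0.227]]
```

Open fingertips sit about 1–3 mm below the TCP. I'll descend to about z = 0.006.

Call:
drive_tool(targets=[0, 0, 0, -0.012, 0, 0, 0, 0, 0, 0, -0.01, 0, 0, 0, 0, 0, 0, -0.005, 0, 0, 0, 0, 0, 0, -0.003, 0, 0, 0, 0, 0, 0, -0.001, 0, 0, 0, 0, 0, 0, 0, 0, 0, 0])

```text
t: 4.35
ee_pos: [0.4772, 0.2669, 0.0095]
eef_rot: [0.997, -0.072, 0.0, -0.0]
wrist_force: [0.2, -0.0, 0.4]
gripper_width: 0.0854
gripper_force: 0.0
```

Call:
drive_tool(targets=[0, 0, 0, -0.003, 0, 0, 0, 0, 0.007, -0.001, 0, 0, 0, 0, 0, 0.007, -0.001, 0, 0, 0, 0, 0, 0.007, -0.001, 0, 0, 0, 0, 0, 0.007, -0.001, 0, 0, 0, 0, 0, 0.007, -0.001, 0, 0, 0, 0, 0, 0.007, -0.001, 0, 0, 0, 0, 0, 0.007, -0.001, 0, 0, 0, 0, 0, 0.007, -0.001, 0, 0, 0, 0, 0, 0.003, -0.001, 0, 0, 0, 0])

```text
t: 5.35
ee_pos: [0.5368, 0.2578, 0.0062]
eef_rot: [0.997, -0.072, 0.0, -0.0]
wrist_force: [-3.4, 1.5, 1.6]
gripper_width: 0.0855
gripper_force: 1.7
```

Call:
drive_tool(targets=[0, 0.003, 0, 0, 0, 0, 0, 0, 0.003, -0.001, 0, 0, 0, 0, 0, 0.003, 0, 0, 0, 0, 0, 0, 0, 0, 0, 0, 0, 0])

```text
t: 5.75
ee_pos: [0.5455, 0.2568, 0.0063]
eef_rot: [0.997, -0.072, 0.0, -0.0]
wrist_force: [0.2, -0.6, 0.4]
gripper_width: 0.0854
gripper_force: 0.0
```

```bash
cat > look.py <<'E'
from bench import ctrl,snapshot
from h import *
import sys
s=snapshot("top");cv2.imwrite(f"pics/{sys.argv[1]}.png",cv2.resize(s["frame"][130:270,160:380,::-1],None,fx=3.6,fy=3.6,interpolation=cv2.INTER_CUBIC))
print(ctrl.observe()["ee_pos"],ctrl.observe()["joints"].round(2))
m,l,st,ce=plate(s);reg=l[165:225,190:325]
k=np.bincount(reg[reg>0]).argmax();v,u=np.argwhere(l==k)[0]
c,sz,t,bp=fitplate(s,(u,v));print(c,sz,t)
ey=np.array([.1435,.9897]);ex=np.array([.9897,-.1435]);
print("stop frame corners",[[round(float((b-[.627,.0674])@e)*1000,1) for e in(ex,ey)] for b in bp])
E
python3 look.py t1
```

```text
[0.54540761 0.25684971 0.00634318] [ 0.4   0.13  1.83 -0.    1.18  2.11]
(587.313720703125, 169.90406799316406) (80.65541076660156, 88.10533142089844) 81.88282012939453
stop frame corners [[-97.9, 55.3], [-9.8, 55.5], [-10.0, 136.2], [-98.1, 136.0]]
```

View pics/t1.png

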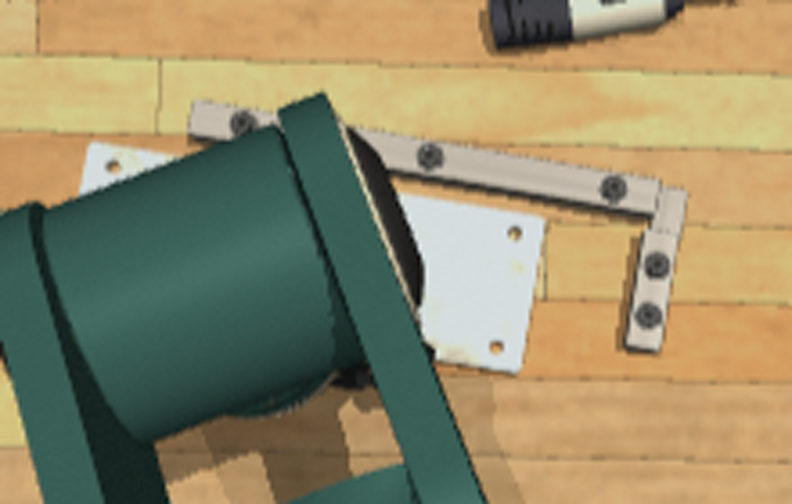

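The plate is now square to the stop (visible right part, corners near crop (545,217) and (518,373)), with about 10 mm left to the long bar. I keep pushing gently.

Call:
drive_tool(targets=[0, 0.003, 0, 0, 0, 0, 0, 0, 0.003, -0.001, 0, 0, 0, 0, 0, 0.002, 0, 0, 0, 0, 0, 0, 0.001, 0, 0, 0, 0, 0, 0, 0, 0, 0, 0, 0, 0])

```text
t: 6.3
ee_pos: [0.5543, 0.2558, 0.0063]
eef_rot: [0.997, -0.072, 0.0, 0.0]
wrist_force: [-1.5, -1.0, -0.3]
gripper_width: 0.0855
gripper_force: 0.5
```

Call:
drive_tool(targets=[0, 0.001, 0, 0, 0, 0, 0, 0, 0.001, 0, 0, 0, 0, 0])

```text
t: 6.5
ee_pos: [0.5558, 0.256, 0.0063]
eef_rot: [0.997, -0.072, -0.0, -0.0]
wrist_force: [-8.1, 2.7, 3.6]
gripper_width: 0.0851
gripper_force: 4.3
```

Call:
drive_tool(targets=[0, 0.001, 0, 0, 0, 0, 0, 0, 0.0005, 0, 0, 0, 0, 0, 0, 0, 0, 0, 0, 0, 0])

```text
t: 6.8
ee_pos: [0.5562, 0.2561, 0.0061]
eef_rot: [0.997, -0.072, -0.002, 0.0]
wrist_force: [-16.2, 2.2, 6.9]
gripper_width: 0.0854
gripper_force: 8.2
```

The plate is flush on the long bar, with 16 N of contact force holding. I'll back off, lift, turn 90° and go to the left end with the jaws half closed.

Call:
drive_tool(targets=[0, -0.01, 0.001, 0, 0, 0, 0, 0, -0.015, 0.002, 0, 0, 0, 0, 0, 0, 0, 0.04, 0, 0, 0, 0.5, 0, 0, 0.05, 0, 0, 0, 0.5, 0.01, 0.016, 0, 0, 0, 0.94, 0.5, 0.01, 0.016, 0, 0, 0, 0.94, 0.5, 0.01, 0.016, 0, 0, 0, 0.94, 0.5, 0.01, 0.016, 0, 0, 0, 0.94, 0.5, 0.01, 0.016, 0, 0, 0, 0.94, 0.5, 0.01, 0.016, 0, 0, 0, 0.94])

```text
t: 7.8
ee_pos: [0.5923, 0.3556, 0.0964]
eef_rot: [0.948, 0.319, 0.0, 0.0]
wrist_force: [-0.8, -0.2, -0.4]
gripper_width: 0.0427
gripper_force: 0.0
```

Call:
drive_tool(targets=[0.5, 0.01, 0.016, 0, 0, 0, 0.94, 0.5, 0.01, 0.016, 0, 0, 0, 0.94, 0.5, 0.01, 0.016, 0, 0, 0, 0.94, 0.5, 0.01, 0.016, 0, 0, 0, 0.94, 0.5, 0, 0, 0, 0, 0, 0.94, 0.5, 0, 0, 0, 0, 0, 0.91, 0.5, 0, 0, 0, 0, 0, 0])

```text
t: 8.5
ee_pos: [0.632, 0.419, 0.0962]
eef_rot: [0.755, 0.656, 0.0, 0.0]
wrist_force: [-0.1, -0.9, 0.0]
gripper_width: 0.0426
gripper_force: 0.0
```

```bash
python3 look.py t2; python3 -c "
from bench import ctrl;o=ctrl.observe();print(o['gripper_width'],o['eef_rot'],o['joints'])"
```

```text
[0.63206247 0.41895329 0.09635529] [ 0.55  0.36  1.39 -0.    1.38  0.7 ]
(618.52978515625, 240.2538604736328) (280.834228515625, 109.41380310058594) 81.54378509521484
stop frame corners [[-88.4, 29.6], [21.0, 29.2], [22.0, 310.1], [-87.4, 310.5]]
0.04251357389975603 [7.56691348e-01 6.53772276e-01 9.26732421e-05 8.24472710e-05] [ 5.51759792e-01  3.63477957e-01  1.39416447e+00 -1.35454909e-04
  1.38374087e+00  6.97463299e-01]
```

View pics/t2.png

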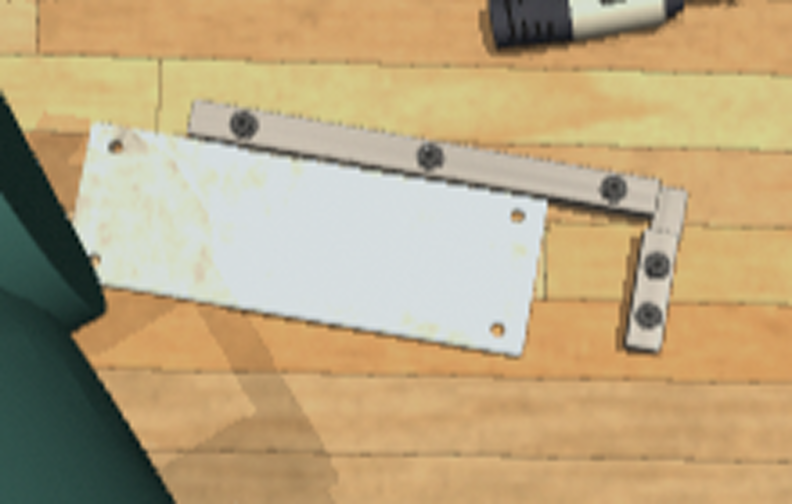

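The plate's far edge is flush along the long bar (crop (190,140) to (545,197)). About 55 mm remains to the short bar. Descending at the left end.

Call:
drive_tool(targets=[0.5, 0, 0, -0.03, 0, 0, 0, 0.5, 0, 0, -0.03, 0, 0, 0, 0.5, 0, 0, -0.012, 0, 0, 0, 0.5, 0, 0, -0.005, 0, 0, 0, 0.5, 0, 0, -0.002, 0, 0, 0, 0.5, 0, 0, -0.001, 0, 0, 0, 0.5, 0, 0, 0, 0, 0, 0])

```text
t: 9.25
ee_pos: [0.6331, 0.4191, 0.0176]
eef_rot: [0.756, 0.655, 0.001, 0.0]
wrist_force: [-1.4, -0.4, -0.1]
gripper_width: 0.0425
gripper_force: 0.0
```

Call:
drive_tool(targets=[0.5, -0.002, 0, -0.0025, 0, 0, 0, 0.5, -0.001, -0.008, 0, 0, 0, 0, 0.5, -0.001, -0.008, 0, 0, 0, 0, 0.5, -0.001, -0.008, 0, 0, 0, 0, 0.5, -0.001, -0.007, 0, 0, 0, 0, 0.5, -0.001, -0.006, 0, 0, 0, 0, 0.5, -0.001, -0.006, 0, 0, 0, 0, 0.5, -0.001, -0.006, 0, 0, 0, 0])

```text
t: 10.05
ee_pos: [0.6236, 0.3695, 0.0139]
eef_rot: [0.756, 0.655, 0.0, -0.0]
wrist_force: [0.3, 3.0, 0.4]
gripper_width: 0.043
gripper_force: 1.5
```

Call:
drive_tool(targets=[0.5, -0.001, -0.006, 0, 0, 0, 0, 0.5, -0.001, -0.006, 0, 0, 0, 0, 0.5, -0.001, -0.006, 0, 0, 0, 0, 0.5, 0, -0.004, 0, 0, 0, 0, 0.5, -0.001, -0.003, 0, 0, 0, 0, 0.5, 0, 0, 0, 0, 0, 0])

```text
t: 10.65
ee_pos: [0.6196, 0.3443, 0.0138]
eef_rot: [0.756, 0.655, -0.0, 0.0]
wrist_force: [-0.7, 0.7, -0.1]
gripper_width: 0.0423
gripper_force: 0.0
```

```bash
python3 look.py t3
```

```text
[0.61957114 0.34445142 0.01372169] [ 0.47  0.33  1.58 -0.    1.23  0.62]
(610.476318359375, 186.65464782714844) (269.6822509765625, 109.77911376953125) 81.48799133300781
stop frame corners [[-89.0, -18.9], [20.8, -19.4], [22.0, 250.3], [-87.7, 250.8]]
```

View pics/t3.png

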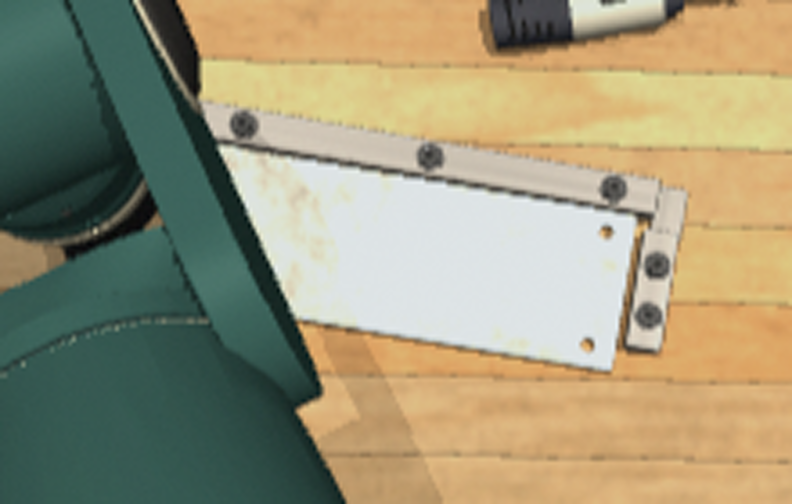

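The plate is still flush on the long bar, with a gap of about 6 mm to the short bar (crop x 615–630). I'll push on in small steps until contact.

Call:
drive_tool(targets=[0.5, 0, -0.002, 0, 0, 0, 0, 0.5, -0.001, -0.002, 0, 0, 0, 0, 0.5, 0, -0.001, 0, 0, 0, 0, 0.5, 0, -0.001, 0, 0, 0, 0, 0.5, 0, 0, 0, 0, 0, 0])

```text
t: 11.2
ee_pos: [0.6187, 0.34, 0.014]
eef_rot: [0.756, 0.655, 0.001, -0.001]
wrist_force: [2.6, 11.5, -3.1]
gripper_width: 0.0425
gripper_force: 6.0
```

Call:
drive_tool(targets=[0.5, 0, -0.001, 0, 0, 0, 0, 0.5, 0, 0, 0, 0, 0, 0])

```text
t: 11.4
ee_pos: [0.6188, 0.3398, 0.0143]
eef_rot: [0.756, 0.655, 0.002, -0.001]
wrist_force: [2.9, 18.9, -2.6]
gripper_width: 0.043
gripper_force: 9.1
```

The force is holding, so the plate is seated on the short bar. I'll back off, lift clear and check.

Call:
drive_tool(targets=[0.5, 0.001, 0.008, 0, 0, 0, 0, 0.5, 0.002, 0.015, 0, 0, 0, 0, 0.5, 0, 0, 0.04, 0, 0, 0, 0.5, 0, 0, 0.05, 0, 0, 0, 0.5, 0, 0, 0.05, 0, 0, 0, 0.5, -0.04, 0, 0.04, 0, 0, 0, 0.5, -0.04, 0.02, 0.02, 0, 0, 0, 0.5, -0.04, 0.03, 0, 0, 0, 0, 0.5, -0.04, 0.03, 0, 0, 0, 0, 0.5, 0, 0, 0, 0, 0, 0])

```text
t: 12.4
ee_pos: [0.4623, 0.4442, 0.2098]
eef_rot: [0.755, 0.656, 0.0, -0.0]
wrist_force: [1.2, -0.9, -0.1]
gripper_width: 0.0428
gripper_force: 0.0
```

```bash
python3 look.py t4
```

```text
[0.46420177 0.44283265 0.20957089] [ 0.72  0.06  1.56 -0.    1.52  0.86]
(610.8350830078125, 190.07273864746094) (275.9645080566406, 108.73536682128906) 81.57308959960938
stop frame corners [[-88.4, -18.7], [20.3, -19.1], [21.2, 256.9], [-87.5, 257.2]]
```

View pics/t4.png

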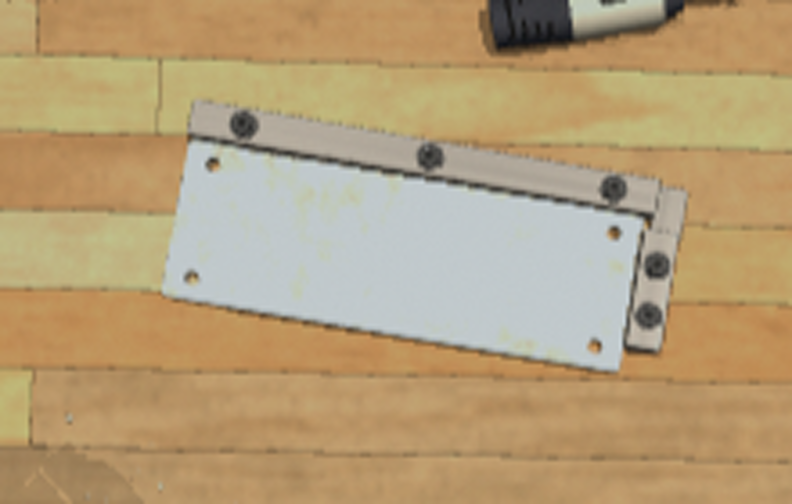

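The plate sits in the corner. Its long edge is flush (near edge at −88 mm), its left end is at about 257 mm against a nominal 255, within tolerance and measuring error, and its angle is right. The short bar gave a firm, held contact force. Handing in.

```bash
python3 -c "
from bench import ctrl;print(ctrl.job_done())"
```

```text
the job is handed in; nothing more can be done
None
```

I pushed the plate into the inside corner of the stop, flush along the long bar and against the short bar by firm contact force, and handed the job in at about 12.5 s; the last picture put its left end about 2 mm long (4 mm allowed), no verdict came back, and I never re-measured the loose things, though no move went near them.

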